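# Send a stalled torch carriage home and reset its overload

### The arm

A 6-joint arm with a two-finger parallel gripper is mounted at the origin on the work surface. World frame = base frame: x ahead of the robot, y to its left, z up, the work surface at z = 0. Lengths are in m, angles in degrees, forces in N, time in s.
With the tool pointing down it reaches from about 0.4 to 0.825 m from the base axis. Payload 7 kg.
Tool frame: the origin (TCP) lies at the very end of the fingers, on their centre line; the grasp point (between the pads) lies hold_point_z behind it (hold_point_z is the distance from the TCP to the grasp point, in m); z points along the fingers, y is the direction in which the jaws open and shut (so a half turn about z gives the same grasp; the last joint's range is limited). The gripper opens to 88 mm and grips with 3 to 60 N. Pads are 19 mm wide; open, the fingers measure 130 mm over their backs; the gripper's body (78 mm by 193 mm) begins 47 mm behind the grasp point.
Start: joints at [93.169, 20.546, 0.682, 0, -70.136, -16.507], TCP at [0.156, 0.657, 0.227] pointing down, gripper open.
Joint ranges: [-176.03, 176.03], [-82.01, 121.73], [-58.28, 71.71], [-173.87, 95.51], [-174.79, -0.11], [-173.66, 173.66]. Speed limits (degrees/s): [136.94, 136.94, 172.46, 180, 180, 180].

### API

Orientations are given as [roll, pitch, yaw] about the fixed x, y, z axes, in that order (R = Rz(yaw) Ry(pitch) Rx(roll)).
In Python, from plant import get_obs, snapshot, close_job, hold_point_z gives the robot as it stands. The module is installed in compiled form; this text tells all that it offers.
- The arm moves only by the tool jog_arm, never from a script. Its argument "commands" is a list of rows, each a list of 4 numbers: the shift along the world's x, y, z in mm, then the turn about the world's z in degrees. In form: [[x, y, z, turn], ...]. A call has exactly 10 rows; each row shifts and turns the commanded pose from where the row before left it; what a row does not reach is not made up. A row lasts 1/12 s, in which the tool goes at most 41.7 mm and 7.16 degrees, less where a joint would pass 70% of its speed; a pose out of reach is approached as far as the arm can. A call is refused whole if a number of a shift passes 41.7 or a number of a turn 7.16, either way. A call with a gripper value outside its range is refused whole. "fingers" is the finger opening in mm, from 0 to 87.6, set as the call begins (left out, the last holds). The fingers move at their own pace and stop on an object; the grip force is fixed at half the most. Time passes only in rows, so rows that do not move let the fingers close, or fill a call up. It gives the time, the measured TCP pose, the force and the opening at its end, in the units of the state.
- get_obs(): the state, without advancing time (a new reading comes with each control period).
- snapshot(name): name is "side" or "top" or "wrist"; returns a dict with "image" (420x560x3 uint8, red, green, blue), "fov_y" (degrees; the focal length in pixels is half the picture's height over the tangent of half this angle, whatever the lens; pixels are square), "cx", "cy" (the principal point, pixels), "rvec" (rotation vector, rad) and "tvec" (3), from world to camera coordinates, as OpenCV has them; the wrist camera has in their place "mount" (4x4, takes a point from camera to tool coordinates, whose origin is the TCP and whose axes are the flange's). Camera axes: x right, y down, z forward; pixel columns grow to the right and rows downward; lengths in m; the calibration is good to about 2 mm. A picture is of the moment at which its call begins: read the wrist's pose just before it. There is no depth.
- close_job(): hands the job in, once; it reports no verdict.
The state is a dict: "clock": time; "joint_pos": joint angles; "qvel": joint speeds; "tau": joint torques, N m; "tool_pos": TCP position; "orientation": TCP orientation; "force": force on the tool from outside, world axes, zero at the start; "moment": the same for the moment, N m; "opening": finger opening in m.
Only numpy, scipy, OpenCV 4.12 (cv2) and the standard library are available. Lean on these libraries where they do the work, as an engineer would, in place of code of your own. Each camera call takes 0.05 s, during which the arm holds its last target.

### The job

The seam welder's torch carriage has stalled on its rail and tripped its overload. With fingertips only, gripping and picking up nothing, first push the carriage by its body along the rail until it is fully home against the rubber buffer of the yellow stop; then reach into the yellow-ringed well on the green control box and press the sunken red reset button fully in, so that it stays in. Do not press the blue purge button or the white jog button, do not touch the torch or the column that carries it, and leave everything lying about where it is.

Things in the scene. Friction and masses are not known exactly. Their poses are not given: they have to be found in the camera images.
- carriage (a joint): Travel of the torch carriage along its rail, m: 0 at the far low end, 0.240 = fully home, bumper against the buffer of the yellow stop; starts at 0.05 to 0.13. Grey housing on an aluminium plate, 160 mm along the rail, 110 mm across, from 42 to 100 mm above the bench; cannot be lifted off. Slides with about 4 N of drag (plus 12 N per m/s) and stays where it is left.
- carriage_push (a point): Centre of the black rubber push pad (70 mm wide, 36 mm high) on the carriage's end face that looks away from the yellow stop; 77 mm above the bench; moves with the carriage. y points along the rail towards home, x across it towards the torch, z up. The column stands at the other end of the carriage: its axis is 39 mm to +x and 125 mm to +y of this point.
- carriage_home (a point): Fixed point on the weld bed where carriage_push lies when the carriage is fully home (joint 0.240). Same axes as carriage_push.
- torch: Upright steel column (26 mm thick, top 250 mm above the bench) with a brass clamp head, a cross rack and black welding torch (top 262 mm) with a pink nozzle, carried by the carriage on its far corner and overhanging the weld bed. Not to be touched. Origin: foot of the column on the carriage's top; axes as for carriage_push.
- weld_bed: Fixed seam-weld bed: guide rail 460 mm long, beam 80 mm wide, top 42 mm above the bench, a yellow stop block (top 74 mm) at its +y end, a low block (top 46 mm) at its -y end, 50 mm or more behind the carriage. To +x of the rail, 65 to 215 mm from its middle line, the bed with two steel plates, up to 70 mm high. Origin: centre of the rail's underside; y along the rail towards home, z up.
- control_box: Fixed green steel control box, 104 x 256 mm, top face 78 mm above the bench, with three black button modules in a row along its y axis, 58 mm apart, in any order. A black dial 13 mm high stands on its +y end and a loose pink nozzle on its -y end, each about 108 mm from the middle. Origin: centre of its underside; x across the box, z up.
- reset_well (a point): Centre of the mouth of the reset button's well: yellow ring, bore 46 mm, rim 83 mm above the bench, well floor 33 mm below the rim. z points up out of the well; x and y are parallel to the box's sides.
- reset_top (a point): Centre of the top of the red reset button, 26 mm across, in the middle of its well: 20 mm below the rim when tripped (as at the start), 28 mm below the rim when fully in.
- reset_button (a joint): Travel of the reset button, in m: 0 tripped (out), 0.008 fully in. It moves down with about 3.5 N of friction and stays where it is left.
- purge_well (a point): Centre of the mouth of the gas purge button's well: blue ring and blue button, same bore and rim height; button top 25 mm below the rim. Leave alone.
- purge_button (a joint): Travel of the blue spring button, 0 to 0.005 m pressed; 1.5 N starts it, 4.5 N holds it down.
- jog_well (a point): Centre of the mouth of the jog button's well: white ring and white button, same bore and rim height; button top 25 mm below the rim. Leave alone.
- jog_button (a joint): Travel of the white spring button, 0 to 0.005 m pressed; 1.5 N starts it, 4.5 N holds it down.
- spare_cup: Loose pink ceramic nozzle, 18 mm across, 30 mm tall, upright on the -y end of the control box's top (its top 108 mm above the bench). Origin: centre of its underside.
- pliers: Loose pliers with orange handles, 175 mm long, 16 mm high, lying on the bench. Origin: near their pivot.
- wire_brush: Loose wire brush with a wooden back and handle, 250 x 28 mm, 35 mm high, lying on its bristles. Origin: middle of its length, on the bench.
- tape_roll: Loose roll of paper tape lying flat, 90 mm across, 24 mm high. Origin: centre of its underside.
- spatter_jar: Loose blue jar with a black lid, 68 mm across, 75 mm tall. Origin: centre of its underside.
- magnet_square: Loose red and steel triangular welding magnet lying flat, 100 x 100 mm, 20 mm high. Origin: centre of its square outline, on the bench.
- coupons: Two loose steel coupons lying one on the other as one stack, 130 x 56 mm, 12 mm high. Origin: middle of its underside.

How it is judged (in metres and radians):
On the way, in this order (a step that is already met when the one before it is completed fails the run):
1. the carriage is pushed fully home against the yellow stop, the reset still out (value of joint carriage above 0.233 m and value of joint reset_button below 0.003 m), for 0.2 s.
2. the red reset button is pressed fully in (value of joint reset_button above 0.0066 m), for 0.2 s.
At the end, for the whole second after the job is handed in: The carriage stands within 7 mm of its yellow stop (joint above 0.233), the red reset button has stayed in (joint above 0.0066 of 0.008) and the purge and jog buttons are out (value of joint carriage above 0.233 m and value of joint reset_button above 0.0066 m and value of joint each of purge_button, jog_button below 0.0015 m); the robot touches nothing.
It fails at once if the purge button is pressed (value of joint purge_button above 0.002 m).
It fails at once if the jog button is pressed (value of joint jog_button above 0.002 m).
It fails at once if the torch or its column is touched (contact force between torch and the fingers above 1 N or contact force between torch and the arm above 1 N).
It fails at once if something lying about is picked up or shifted by more than 25 mm (distance of any of spare_cup, pliers, wire_brush, tape_roll, spatter_jar, magnet_square, coupons from where it was at the start of the episode above 0.025 m).
It also fails if it takes over 56 s, if anything falls off the work surface, if the arm or the gripper's body presses on something with over 40 N, if the wrist force passes 120 N, or if a joint passes its speed limit or range.

## Working session

There is one attempt and no reset: what is moved stays moved. The work goes in short steps, Python scripts to look and compute and a tool call to move; the robot and the scene stay as the last step left them, time stands still between calls to the robot, and variables do not carry over. Pictures are saved under pics/ and viewed, and the job is handed in when it is done.

Besides the shell and the picture viewer there is one more tool, called after "Request:" as a command line: name --pt "numbers of a row" for each row, then --argument value for the rest. jog_arm: Moves the arm, as the interface text tells. Its arguments: {"type":"object","properties":{"commands":{"type":"array","items":{"type":"array","items":{"type":"number"}}},"fingers":{"type":"number"}},"required":["commands"]}

```bash
mkdir -p pics; cat > h.py <<'E'
import numpy as np,cv2,pickle
from plant import get_obs,snapshot,close_job,hold_point_z
from scipy.spatial.transform import Rotation as R
def cam(s,o=None):
    f=210/np.tan(np.radians(s['fov_y'])/2)
    K=np.array([[f,0,s['cx']],[0,f,s['cy']],[0,0,1]])
    if 'rvec' in s:
        Rm=cv2.Rodrigues(np.array(s['rvec'],float))[0];t=np.array(s['tvec'],float).ravel()
    else:
        M=np.array(s['mount']);T=np.eye(4);T[:3,:3]=R.from_euler('xyz',o['orientation'],degrees=True).as_matrix();T[:3,3]=o['tool_pos']
        W=np.linalg.inv(T@M);Rm=W[:3,:3];t=W[:3,3]
    return K,Rm,t
def take(n,name):
    o=get_obs();s=snapshot(n);c=cam(s,o)
    pickle.dump((c,s['image']),open(f'pics/{name}.pkl','wb'))
    cv2.imwrite(f'pics/{name}.png',cv2.resize(s['image'][:,:,::-1],(784,588),interpolation=cv2.INTER_CUBIC))
    return c
def load(name): return pickle.load(open(f'pics/{name}.pkl','rb'))
def onz(c,u,v,z):
    K,Rm,t=c;d=Rm.T@np.linalg.inv(K)@np.array([u,v,1]);p=-Rm.T@t
    return p+d*(z-p[2])/d[2]
def proj(c,X):
    K,Rm,t=c;q=K@(Rm@np.array(X,float)+t);return q[:2]/q[2]
def tri(obs):
    A=[];b=[]
    for c,u,v in obs:
        K,Rm,t=c;P=K@np.c_[Rm,t]
        for r,x in((0,u),(1,v)):
            a=P[r]-x*P[2];n=np.linalg.norm(a[:3]);A.append(a[:3]/n);b.append(-a[3]/n)
    x,res,_,_=np.linalg.lstsq(np.array(A),np.array(b),rcond=None);return x,res
def crop(name,u0,v0,u1,v1,out):
    im=load(name)[1][v0:v1,u0:u1,::-1];k=min(800/im.shape[1],600/im.shape[0])
    cv2.imwrite(f'pics/{out}.png',cv2.resize(im,None,fx=k,fy=k,interpolation=cv2.INTER_CUBIC));print(k)
E
python3 - <<'E'
from h import *
print(get_obs(),hold_point_z)
for n in('side','top','wrist'):take(n,n+'0')
E
```

```text
{'clock': 0.0, 'joint_pos': array([ 9.31684258e+01,  2.05924109e+01,  6.32029630e-01, -1.75547290e-02,
       -7.01352088e+01, -1.65061643e+01]), 'qvel': array([ 0.04820526, -0.01113667,  0.03402579,  0.00587825,  0.05734772,
       -0.10127885]), 'tau': array([ 2.11029233e-03, -5.82720172e+01,  2.93057656e+01,  6.99679077e+00,
        7.02322679e-03, -1.52330790e-04]), 'tool_pos': array([0.15565445, 0.65630007, 0.22560649]), 'orientation': array([ 1.79903660e+02, -1.13389312e-02, -1.33437078e+01]), 'force': array([-0.18217129, -0.51273428,  0.63775032]), 'moment': array([ 0.03076385,  0.02234398, -0.01969589]), 'opening': 0.08714044099762118} 0.0188
```

View pics/side0.png

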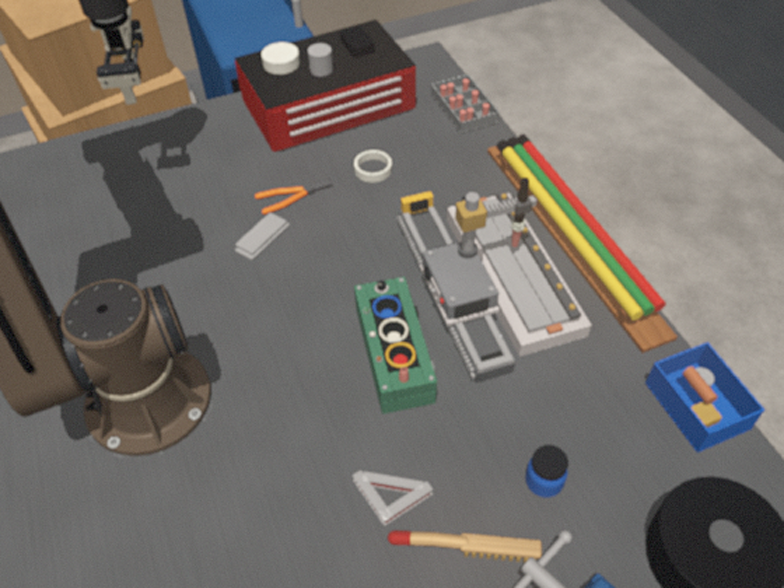

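View pics/top0.png

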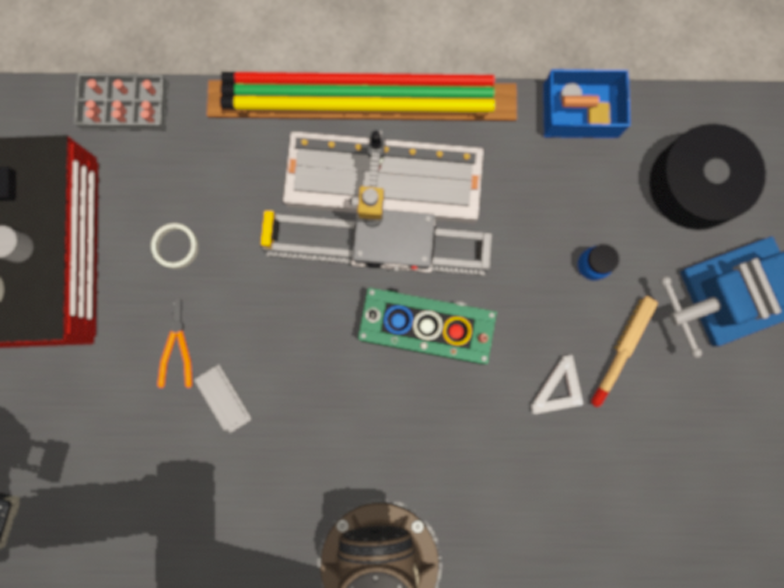

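View pics/wrist0.png

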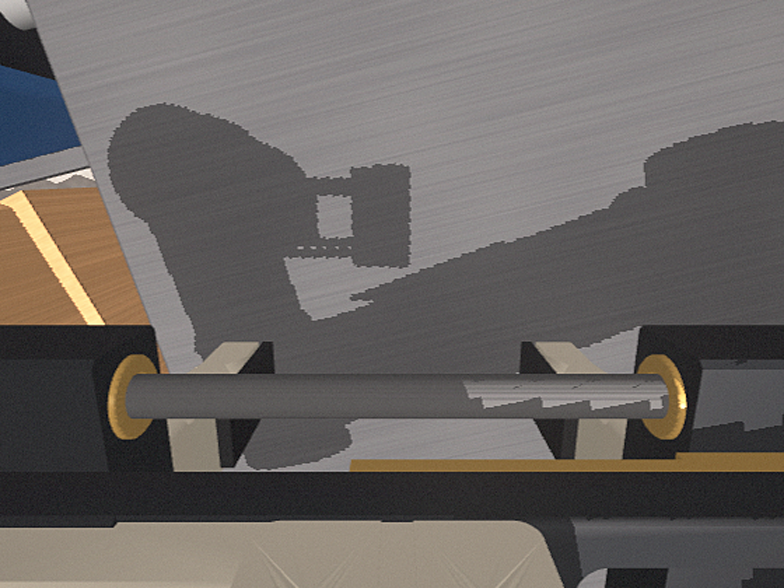

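The side and top views show the whole scene; in top0.png, up is +x and left is +y. The yellow stop is at about (268,228), the carriage at (395,238), and the wells are blue (398,320), white (427,325) and yellow/red (457,331). Next I'll zoom in.

```bash
python3 - <<'E'
from h import *
crop('top0',175,85,365,225,'tc1');crop('side0',240,130,430,300,'sc1')
c=load('top0')[0];print(c)
print(onz(load('side0')[0],0,0,0))
E
```

```text
4.2105263157894735
3.5294117647058822
(array([[464.61942158,   0.        , 279.27155544],
       [  0.        , 464.61942158, 216.32774711],
       [  0.        ,   0.        ,   1.        ]]), array([[ 1.02992001e-02, -9.99945328e-01,  1.80749603e-03],
       [-9.93107314e-01, -1.04397938e-02, -1.16742765e-01],
       [ 1.16755252e-01, -5.92680437e-04, -9.93160541e-01]]), array([-0.02392385,  0.51510008,  1.29009352]))
[-0.13836762  1.64168133  0.        ]
```

View pics/tc1.png

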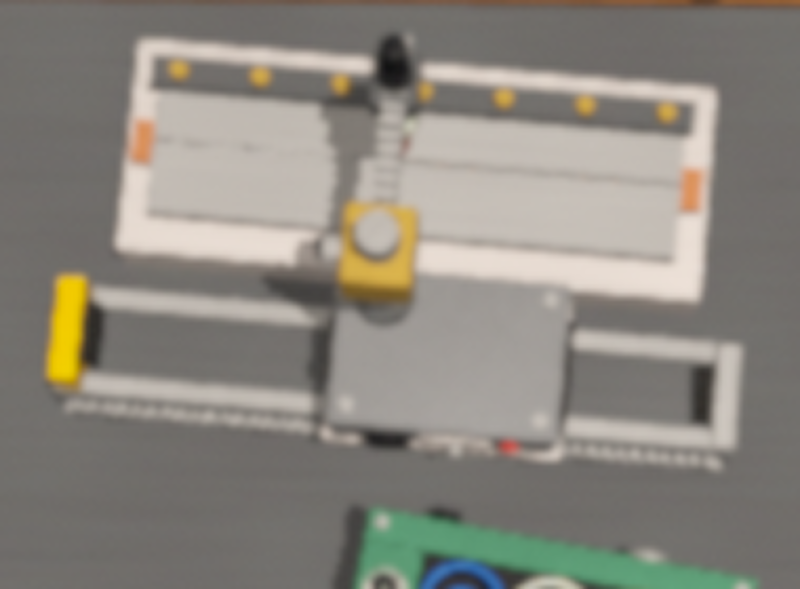

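View pics/sc1.png

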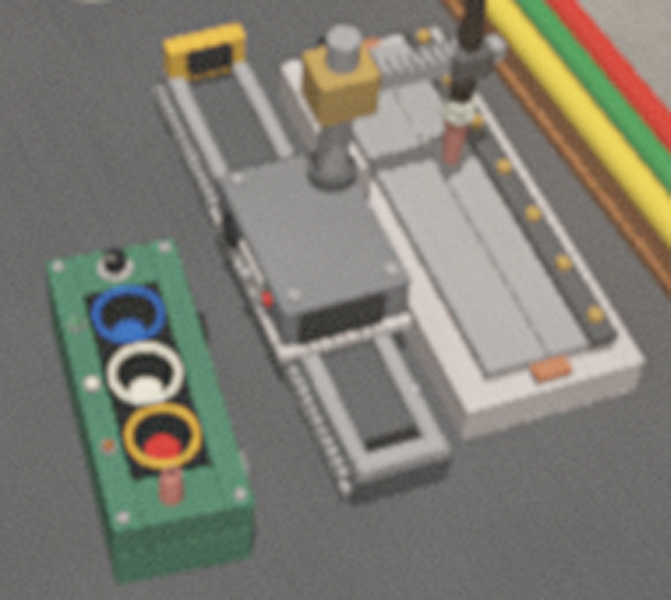

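```bash
python3 - <<'E'
from h import *
ct=load('top0')[0];cs=load('side0')[0]
T=lambda u,v:(ct,175+(u+.5)/4.2105-.5,85+(v+.5)/4.2105-.5)
S=lambda u,v:(cs,240+(u+.5)/3.5294-.5,130+(v+.5)/3.5294-.5)
def z(o,h):return onz(*o,h).round(4)
print('stop',[z(T(*p),.074) for p in((55,277),(88,277),(80,385),(48,380))])
print('low',[z(T(*p),.046) for p in((718,343),(743,347),(735,449),(711,445))])
print('hous',[z(T(*p),.1) for p in((575,293),(562,443),(327,428))])
print('pad side',[onz(*S(*p),.077).round(4) for p in((342,317),)])
print('side rings',[z(S(*p),.083) for p in((162,436),(145,373),(128,314))])
print('housing side',[z(S(*p),.1) for p in((285,310),(405,285),(222,180))], 'col foot',z(S(332,180),.1))
crop('top0',250,200,365,265,'tc2')
E
```

```text
stop [array([0.6928, 0.2391, 0.074 ]), array([0.693 , 0.2172, 0.074 ]), array([0.6201, 0.2202, 0.074 ]), array([0.6233, 0.2414, 0.074 ])]
low [array([ 0.6593, -0.2044,  0.046 ]), array([ 0.6567, -0.2213,  0.046 ]), array([ 0.5869, -0.2154,  0.046 ]), array([ 0.5894, -0.1993,  0.046 ])]
hous [array([ 0.679, -0.104,  0.1  ]), array([ 0.5802, -0.0958,  0.1   ]), array([0.5884, 0.0555, 0.1   ])]
pad side [array([ 0.629 , -0.0966,  0.077 ])]
side rings [array([ 0.4567, -0.1472,  0.083 ]), array([ 0.4676, -0.0896,  0.083 ]), array([ 0.4775, -0.0325,  0.083 ])]
housing side [array([ 0.583, -0.089,  0.1  ]), array([ 0.6774, -0.1036,  0.1   ]), array([0.5943, 0.0512, 0.1   ])] col foot [0.6748 0.0159 0.1   ]
6.956521739130435
```

View pics/tc2.png

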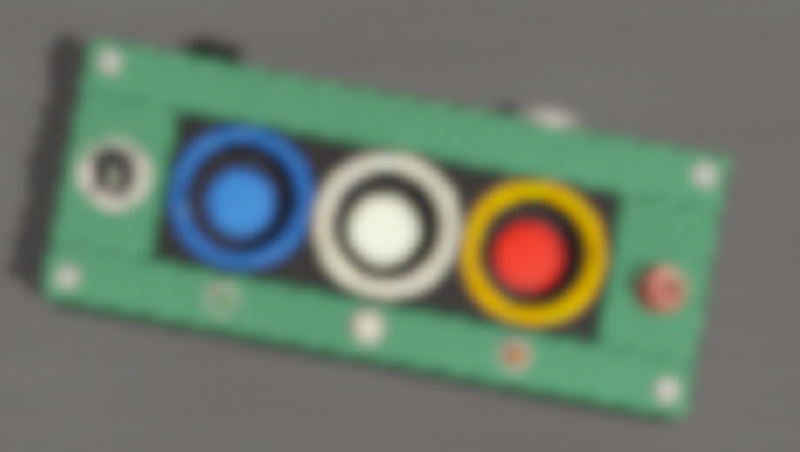

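```bash
python3 - <<'E'
from h import *
ct=load('top0')[0];cs=load('side0')[0]
T=lambda u,v:(ct,250+(u+.5)/6.9565-.5,200+(v+.5)/6.9565-.5)
S=lambda u,v:(cs,240+(u+.5)/3.5294-.5,130+(v+.5)/3.5294-.5)
P=[]
for a,b in(((535,254),(162,436)),((388,227),(145,373)),((243,199),(128,314))):
    p=onz(*T(*a),.083);P.append(p);print(p.round(4),tri([T(*a),S(*b)])[0].round(4))
d=P[2]-P[0];print(np.linalg.norm(d),np.degrees(np.arctan2(d[0],d[1])))
print('red',onz(*T(530,254),.063))
T2=lambda u,v:(ct,175+(u+.5)/4.2105-.5,85+(v+.5)/4.2105-.5)
print('hous corner',tri([T2(562,443),S(285,310)])[0],tri([T2(575,293),S(405,285)])[0])
E
```

```text
[ 0.4565 -0.1472  0.083 ] [ 0.4566 -0.1472  0.0831]
[ 0.4664 -0.0898  0.083 ] [ 0.4669 -0.0899  0.0836]
[ 0.4768 -0.0331  0.083 ] [ 0.477  -0.0331  0.084 ]
0.11591642051859899 10.110501315532098
red [ 0.4579648  -0.14728151  0.063     ]
hous corner [ 0.57902762 -0.09539261  0.10919807] [ 0.67818339 -0.10376579  0.10011053]
```

Request:
jog_arm --pt "0 0 31 0" --pt "0 0 31 0" --pt "0 0 31 0" --pt "0 0 31 0" --pt "19.6 -33.8 0 -6.76" --pt "19.6 -33.8 0 -6.76" --pt "19.6 -33.8 0 -6.76" --pt "19.6 -33.8 0 -6.76" --pt "19.6 -33.8 0 -6.76" --pt "19.6 -33.8 0 -6.76" --fingers 0

```text
clock: 0.98
tool_pos: [0.2738, 0.4521, 0.3504]
orientation: [180.0, 0.0, -54.2]
force: [1.2, 0.5, 0.1]
opening: 0.0264
```

Request:
jog_arm --pt "19.6 -33.8 0 -6.76" --pt "19.6 -33.8 0 -6.76" --pt "19.6 -33.8 0 -6.76" --pt "19.6 -33.8 0 -6.76" --pt "19.6 -33.8 0 -6.76" --pt "19.6 -33.8 0 -6.76" --pt "19.6 -33.8 0 0" --pt "19.6 -33.8 0 0" --pt "19.6 -33.8 0 0" --pt "19.6 -33.8 0 0"

```text
clock: 1.82
tool_pos: [0.4697, 0.114, 0.3508]
orientation: [-180.0, 0.0, -94.4]
force: [1.0, 0.4, 0.2]
opening: 0.0006
```

Request:
jog_arm --pt "19.6 -33.8 0 0" --pt "19.6 -33.8 0 0" --pt "19.6 -33.8 0 0" --pt "19.6 -33.8 0 0" --pt "19.6 -33.8 0 0" --pt "19.6 -33.8 0 0" --pt "19.6 -33.8 0 0" --pt "19.6 -33.8 0 0" --pt "0 0 0 0" --pt "0 0 0 0"

```text
clock: 2.65
tool_pos: [0.6264, -0.1564, 0.3486]
orientation: [179.8, -0.0, -94.7]
force: [-0.4, 0.7, -0.1]
opening: 0.0005
```

```bash
python3 - <<'E'
from h import *
take('wrist','w1');take('side','s1');crop('side0',240,130,430,300,'x');crop('s1',220,60,430,300,'sc2')
E
```

```text
3.5294117647058822
2.5
```

View pics/w1.png

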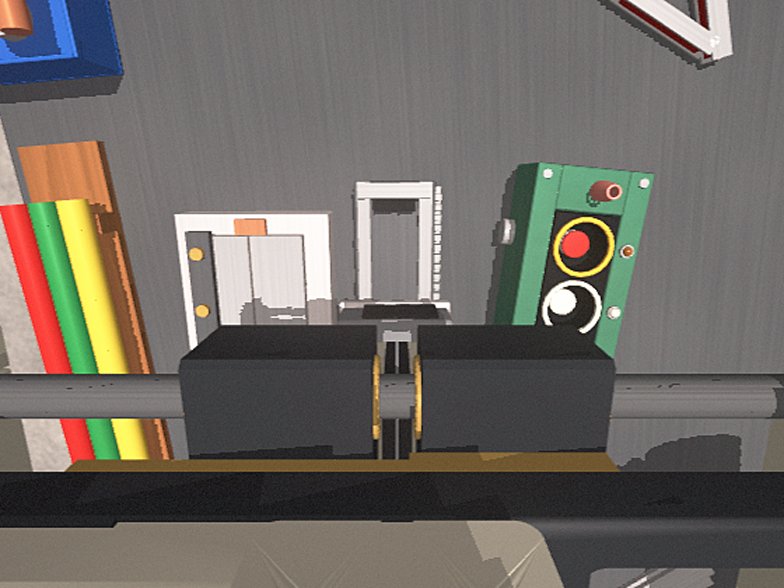

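View pics/sc2.png

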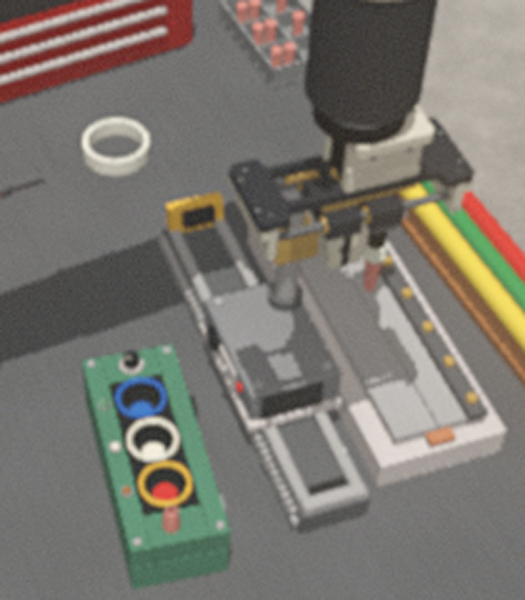

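```bash
python3 - <<'E'
from h import *
c=load('w1')[0]
q=lambda u,v,z:onz(c,(u+.5)/1.4-.5,(v+.5)/1.4-.5,z).round(4)
print('pad top corners',q(362,305,.095),q(440,305,.095),'bot',q(362,318,.059),q(438,318,.059))
print('well',q(583,246,.083),'red',q(575,244,.063),'low blk',q(357,183,.046),q(434,183,.046))
print(proj(c,get_obs()['tool_pos'])*1.4)
E
```

```text
pad top corners [ 0.6604 -0.1128  0.095 ] [ 0.5902 -0.1071  0.095 ] bot [ 0.6652 -0.0898  0.059 ] [ 0.5902 -0.0837  0.059 ]
well [ 0.4574 -0.1483  0.083 ] red [ 0.4573 -0.1472  0.063 ] low blk [ 0.6579 -0.2193  0.046 ] [ 0.5852 -0.2135  0.046 ]
[398.47364585 375.92507726]
```

Request:
jog_arm --pt "0 0 -35 0" --pt "0 0 -35 0" --pt "0 0 -35 0" --pt "0 0 -35 0" --pt "0 0 -35 0" --pt "0 0 -35 0" --pt "0 0 -35 0" --pt "0 0 -25 0" --pt "0 0 -13 0" --pt "0 0 0 0"

```text
clock: 3.58
tool_pos: [0.6237, -0.1528, 0.0647]
orientation: [179.7, 0.0, -94.4]
force: [-0.5, -0.4, 0.4]
opening: 0.0002
```

Request:
jog_arm --pt "0.4 5 0 0" --pt "0.4 5 0 0" --pt "0.4 5 0 0" --pt "0.4 5 0 0" --pt "0.4 5 0 0" --pt "0.4 5 0 0" --pt "0.4 5 0 0" --pt "0.4 5 0 0" --pt "0.4 5 0 0" --pt "0.4 5 0 0"

```text
clock: 4.42
tool_pos: [0.6301, -0.1046, 0.0677]
orientation: [180.0, -0.1, -94.5]
force: [-0.3, -5.8, 1.2]
opening: 0.0001
```

Request:
jog_arm --pt "0.7 9 0 0" --pt "0.7 9 0 0" --pt "0.7 9 0 0" --pt "0.7 9 0 0" --pt "0.7 9 0 0" --pt "0.7 9 0 0" --pt "0.7 9 0 0" --pt "0.7 9 0 0" --pt "0.7 9 0 0" --pt "0.7 9 0 0"

```text
clock: 5.25
tool_pos: [0.6372, -0.0146, 0.0677]
orientation: [-180.0, -0.1, -94.5]
force: [0.1, -5.2, 1.4]
opening: 0.0004
```

```bash
python3 - <<'E'
from h import *
take('top','t2');crop('t2',160,70,370,230,'tc3')
take('side','s2');crop('s2',240,110,430,300,'sc3')
print(get_obs()['tool_pos'],get_obs()['force'])
E
```

```text
3.75
3.1578947368421053
[ 0.63729492 -0.0133112   0.0675024 ] [-0.2811657  -0.21114191 -0.35332556]
```

View pics/tc3.png

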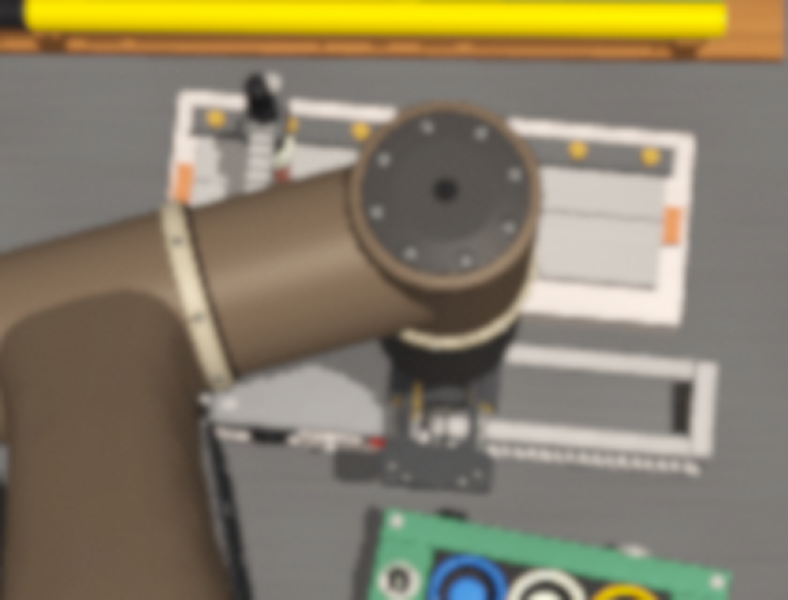

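View pics/sc3.png

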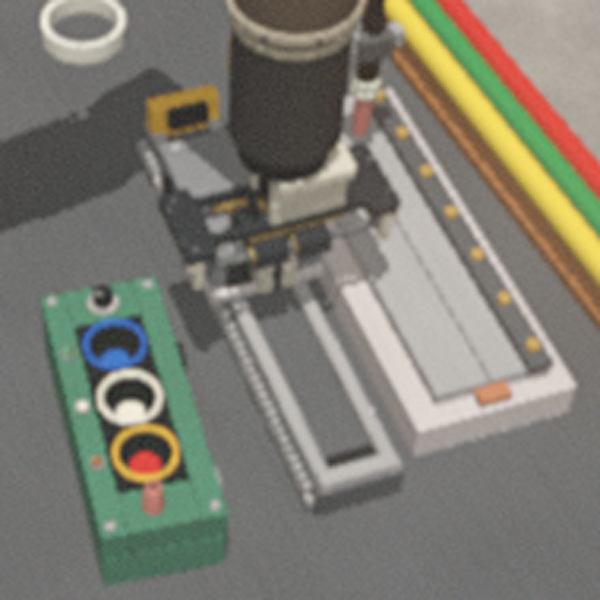

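```bash
python3 - <<'E'
from h import *
c=load('t2')[0];s=load('s2')[0]
for z in(.07,.2,.3,.4,.5,.6,.7):
    a=proj(c,(.637,-.013,z));b=proj(c,(.686,.117,z));print(z,((a-[160,70])*3.75).round(),((b-[160,70])*3.75).round(),'side',((proj(s,(.637,-.013,z))-[240,110])*3.158).round(),((proj(s,(.686,.117,z))-[240,110])*3.158).round(), proj(s,(.637,-.013,z)))
E
```

```text
0.07 [442. 380.] [268. 314.] side [270. 280.] [257. 169.] [325.59500154 198.75889031]
0.2 [441. 338.] [249. 265.] side [278. 179.] [263.  65.] [328.05789782 166.64859458]
0.3 [441. 300.] [231. 220.] side [285.  90.] [269. -24.] [330.20716334 138.62729622]
0.4 [441. 253.] [209. 165.] side [293.  -9.] [ 275. -123.] [332.62331748 107.1264065 ]
0.5 [440. 196.] [182.  98.] side [ 301. -122.] [ 282. -235.] [335.35936311  71.45489439]
0.6 [440. 124.] [148.  14.] side [ 311. -250.] [ 290. -362.] [338.4833329   30.72577624]
0.7 [439.  30.] [105. -94.] side [ 322. -399.] [ 299. -506.] [342.08402316 -16.21864051]
```

View pics/s2.png

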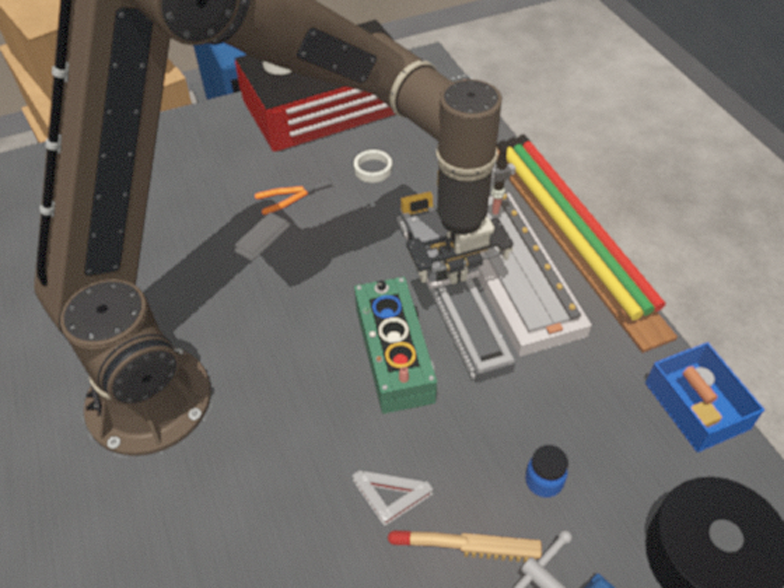

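View pics/t2.png

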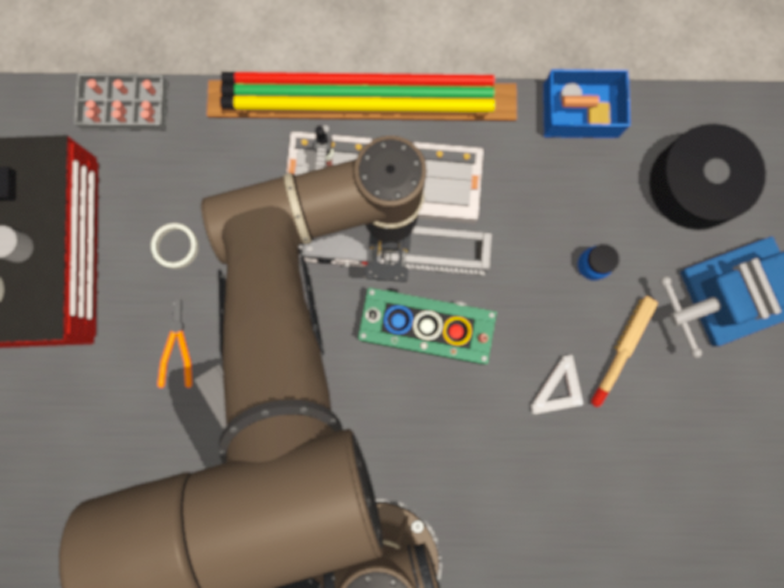

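Request:
jog_arm --pt "0.6 8 0 0" --pt "0.6 8 0 0" --pt "0.6 8 0 0" --pt "0.4 5 0 0" --pt "0.4 5 0 0" --pt "0.4 5 0 0" --pt "0.3 4 0 0" --pt "0.3 4 0 0" --pt "0.3 4 0 0" --pt "0.2 3 0 0"

```text
clock: 6.18
tool_pos: [0.6412, 0.0399, 0.0674]
orientation: [180.0, -0.0, -94.5]
force: [1.1, -5.5, -1.5]
opening: 0.0008
```

Request:
jog_arm --pt "0.2 2 0 0" --pt "0.2 2 0 0" --pt "0.2 2 0 0" --pt "0.2 2 0 0" --pt "0.2 2 0 0" --pt "0.2 2 0 0" --pt "0.2 2 0 0" --pt "0.2 2 0 0" --pt "0.2 2 0 0" --pt "0.2 2 0 0"

```text
clock: 7.02
tool_pos: [0.641, 0.0422, 0.0676]
orientation: [179.6, -1.2, -94.6]
force: [15.2, -91.6, -1.7]
opening: 0.0002
```

Request:
jog_arm --pt "-0.5 -8 0 0" --pt "-0.5 -8 0 0" --pt "0 0 0 0" --pt "0 0 0 0" --pt "-1 -15 0 0" --pt "-1 -15 0 0" --pt "-1 -15 0 0" --pt "-1 -15 0 0" --pt "0 0 0 0" --pt "0 0 0 0"

```text
clock: 7.85
tool_pos: [0.6382, -0.0175, 0.0677]
orientation: [-180.0, 0.0, -94.5]
force: [-0.2, 0.3, -0.4]
opening: 0.0005
```

```bash
python3 - <<'E'
from h import *
take('top','t3');crop('t3',160,70,370,230,'tc4')
take('side','s3');crop('s3',260,110,370,200,'sc4')
E
```

```text
3.75
6.666666666666667
```

View pics/tc4.png

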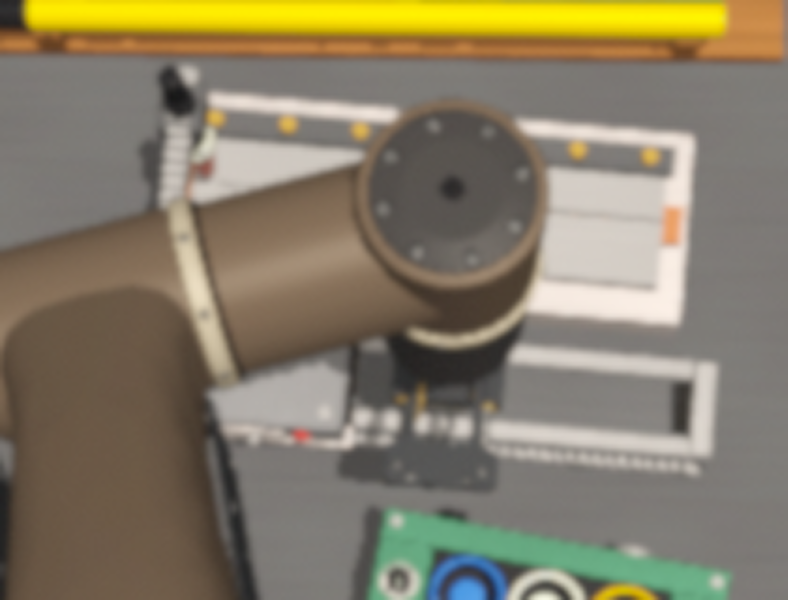

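View pics/sc4.png

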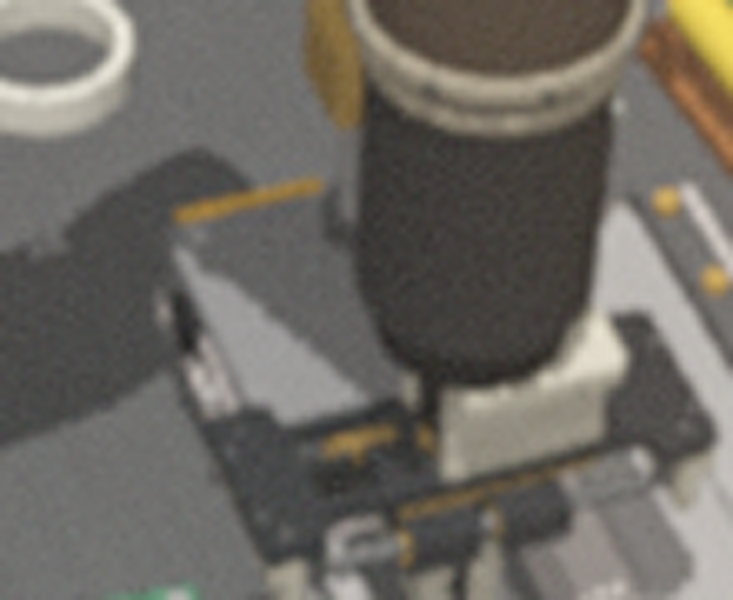

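Request:
jog_arm --pt "0 0 36 0" --pt "0 0 36 0" --pt "0 0 36 0" --pt "0 0 36 0" --pt "0 0 36 0" --pt "-30 -16 0 -5.6" --pt "-30 -16 0 0" --pt "-30 -16 0 0" --pt "-30 -16 0 0" --pt "-30 -16 0 0" --fingers 64

```text
clock: 8.78
tool_pos: [0.4869, -0.0965, 0.2476]
orientation: [-180.0, 0.0, -100.0]
force: [0.6, -1.2, 1.1]
opening: 0.0608
```

Request:
jog_arm --pt "-30 -16 0 0" --pt "-30 -16 0 0" --pt "-13 -10 0 0" --pt "0 0 -30 0" --pt "0 0 -30 0" --pt "0 0 -30 0" --pt "0 0 -20 0" --pt "0 0 0 0" --pt "0 0 0 0" --pt "0 0 0 0"

```text
clock: 9.62
tool_pos: [0.4164, -0.1383, 0.1389]
orientation: [-179.9, -0.0, -100.0]
force: [0.6, 0.8, 0.5]
opening: 0.064
```

```bash
python3 - <<'E'
from h import *
o=get_obs();print(o['tool_pos'],o['orientation'],o['opening'],o['joint_pos'])
take('wrist','w4');take('top','t4');crop('t4',160,70,370,230,'tc5')
take('side','s4');crop('s4',240,130,400,300,'sc5')
E
```

```text
[ 0.41643818 -0.13829652  0.13888686] [-1.79905106e+02 -2.68638683e-04 -1.00009481e+02] 0.0639530801479972 [ 7.57568077e+00  2.54204540e+00 -3.50757856e+01  3.65620922e-02
 -5.22917967e+01 -1.76075017e+01]
3.75
3.5294117647058822
```

View pics/w4.png

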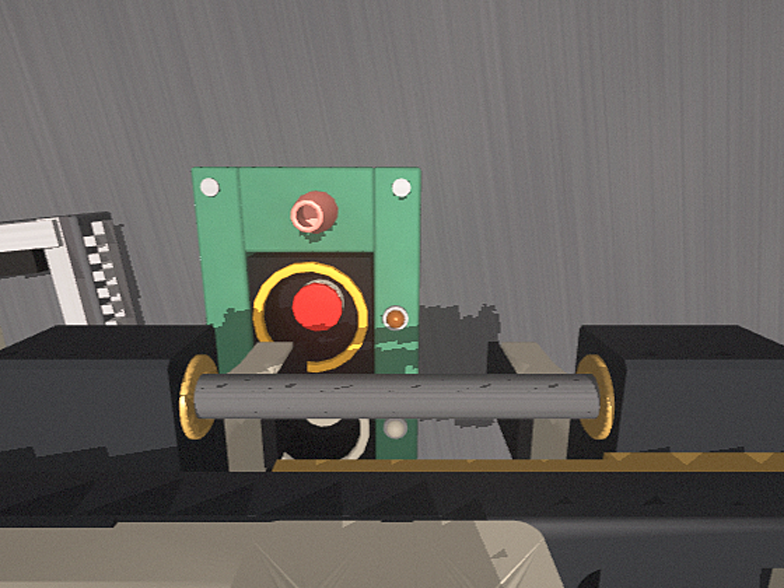

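View pics/tc5.png

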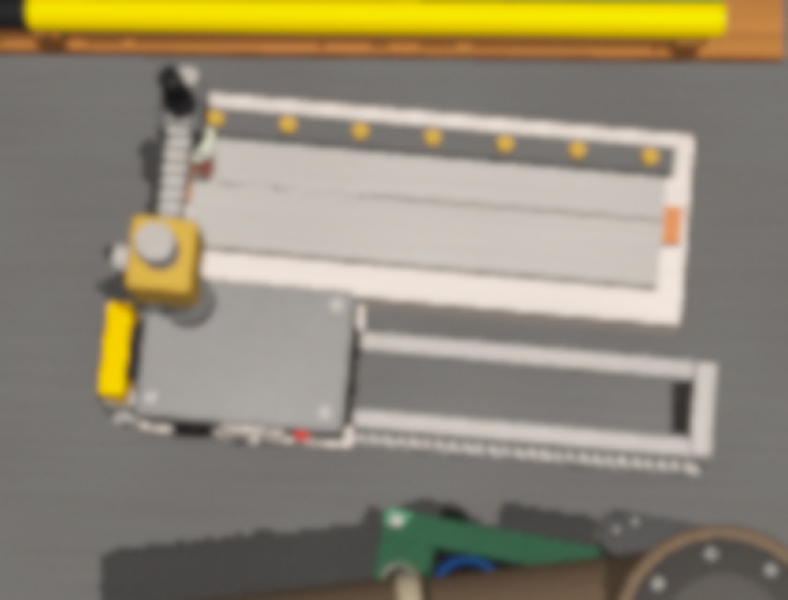

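View pics/sc5.png

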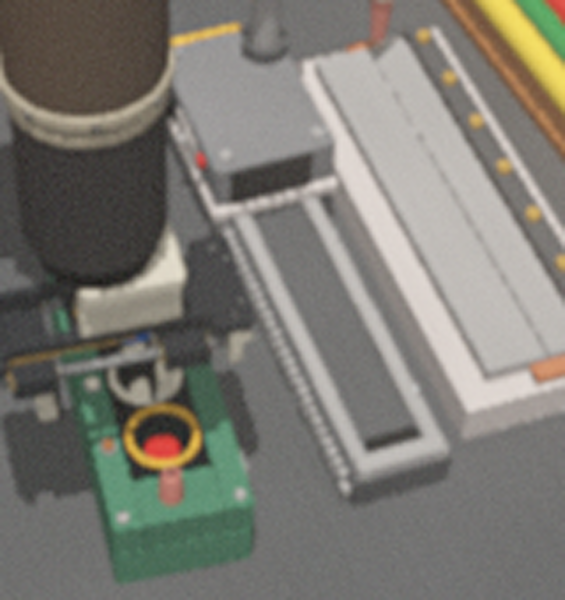

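```bash
python3 - <<'E'
from h import *
c=load('w4')[0]
q=lambda u,v,z:onz(c,(u+.5)/1.4-.5,(v+.5)/1.4-.5,z)
print('well',q(312,317,.083),'red',q(318,307,.063))
Rm=R.from_euler('xyz',[-179.9,0,-100],degrees=True).as_matrix();t=np.array([.4164,-.1383,.1389])
for y in(-.032,-.0425,-.053):
  for x in(-.0095,.0095):
    print(y,x,[(proj(c,t+Rm@[x,y,-z])*1.4).round() for z in(0,.0188,.04)],(t+Rm@[x,y,0]).round(4))
for s in (-1,1):
  print('well centre minus',(t+Rm@[0,s*.0425,0]))
crop('w4',120,215,300,350,'wc4')
E
```

```text
well [ 0.45571153 -0.1479385   0.083     ] red [ 0.45625726 -0.14730338  0.063     ]
-0.032 -0.0095 [array([310., 393.]), array([299., 419.]), array([285., 457.])] [ 0.4496 -0.1345  0.139 ]
-0.032 0.0095 [array([307., 344.]), array([296., 365.]), array([281., 395.])] [ 0.4463 -0.1532  0.139 ]
-0.0425 -0.0095 [array([281., 393.]), array([267., 419.]), array([248., 457.])] [ 0.4599 -0.1363  0.139 ]
-0.0425 0.0095 [array([278., 344.]), array([263., 365.]), array([242., 395.])] [ 0.4566 -0.155   0.139 ]
-0.053 -0.0095 [array([252., 393.]), array([235., 419.]), array([211., 457.])] [ 0.4702 -0.1381  0.139 ]
-0.053 0.0095 [array([248., 344.]), array([230., 365.]), array([204., 395.])] [ 0.4669 -0.1569  0.139 ]
well centre minus [ 0.45825427 -0.14568004  0.13897418]
well centre minus [ 0.37454573 -0.13091996  0.13882582]
4.444444444444445
```

View pics/wc4.png

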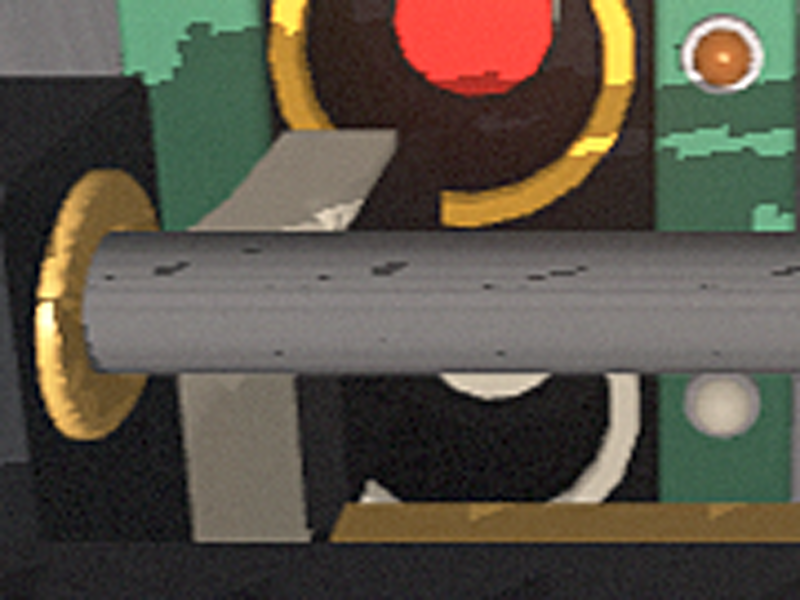

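Request:
jog_arm --pt "-0.5 -2.2 0 0" --pt "0 0 -15 0" --pt "0 0 -15 0" --pt "0 0 -15 0" --pt "0 0 -5 0" --pt "0 0 0 0" --pt "0 0 0 0" --pt "0 0 0 0" --pt "0 0 0 0" --pt "0 0 0 0"

```text
clock: 10.6
tool_pos: [0.4152, -0.1406, 0.0883]
orientation: [-179.9, 0.0, -100.1]
force: [0.2, -0.7, -0.5]
opening: 0.0642
```

```bash
python3 - <<'E'
from h import *
o=get_obs();print(o['tool_pos'],o['orientation'],o['opening'],o['force'])
take('wrist','w5')
take('side','s5');crop('s5',240,200,330,280,'sc6')
E
```

```text
[ 0.41522707 -0.14059573  0.08825293] [-1.79923902e+02  1.93359093e-02 -1.00051944e+02] 0.06418404574412401 [ 0.24151838 -0.67048882 -0.54093268]
7.5
```

View pics/w5.png

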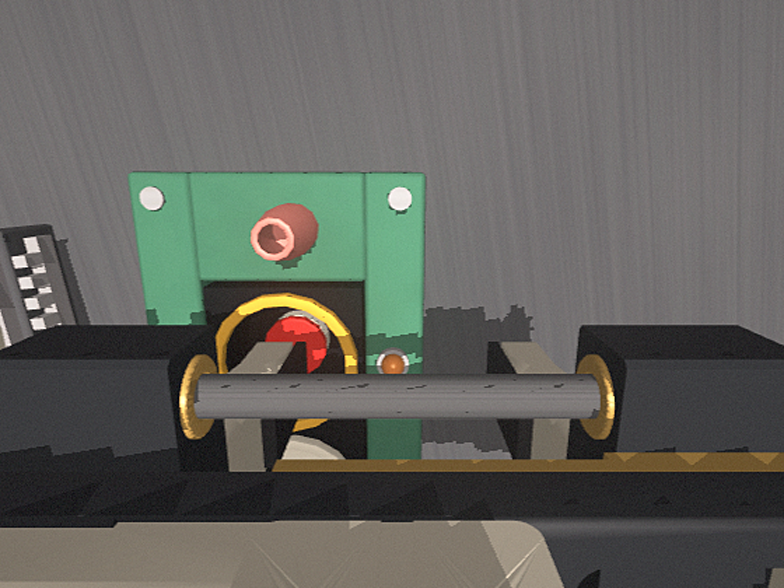

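View pics/sc6.png

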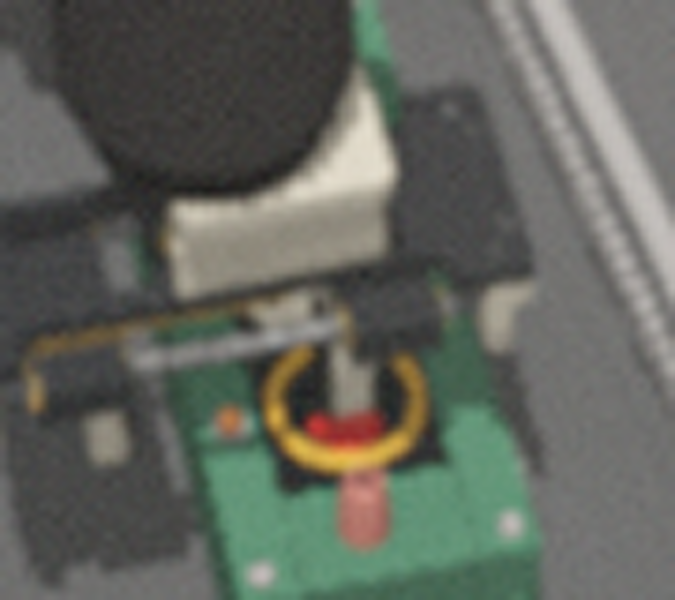

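Request:
jog_arm --pt "0 0 -8 0" --pt "0 0 -8 0" --pt "0 0 -5 0" --pt "0 0 -2 0" --pt "0 0 -2 0" --pt "0 0 -2 0" --pt "0 0 -2 0" --pt "0 0 -2 0" --pt "0 0 0 0" --pt "0 0 0 0"

```text
clock: 11.53
tool_pos: [0.4152, -0.1406, 0.0566]
orientation: [-180.0, 0.0, -100.1]
force: [0.7, 0.2, -0.7]
opening: 0.0641
```

Request:
jog_arm --pt "0 0 -1 0" --pt "0 0 -1 0" --pt "0 0 -1 0" --pt "0 0 -1 0" --pt "0 0 0 0" --pt "0 0 0 0" --pt "0 0 0 0" --pt "0 0 0 0" --pt "0 0 0 0" --pt "0 0 0 0"

```text
clock: 12.37
tool_pos: [0.4156, -0.1407, 0.0547]
orientation: [-179.9, -0.0, -100.0]
force: [-10.4, 4.5, 31.3]
opening: 0.0639
```

Request:
jog_arm --pt "0 0 2 0" --pt "0 0 4 0" --pt "0 0 8 0" --pt "0 0 15 0" --pt "0 0 20 0" --pt "0 0 30 0" --pt "0 0 30 0" --pt "0 0 30 0" --pt "0 0 0 0" --pt "0 0 0 0"

```text
clock: 13.2
tool_pos: [0.4159, -0.1405, 0.1936]
orientation: [-179.8, 0.1, -100.1]
force: [0.2, -0.1, -0.3]
opening: 0.0637
```

```bash
python3 - <<'E'
from h import *
o=get_obs();print(o['tool_pos'],o['force'])
take('wrist','w6')
take('side','s6');crop('s6',240,130,400,300,'sc7')
E
```

```text
[ 0.41588847 -0.14054294  0.19358441] [ 0.24829268 -0.09529179 -0.26377293]
3.5294117647058822
```

View pics/w6.png

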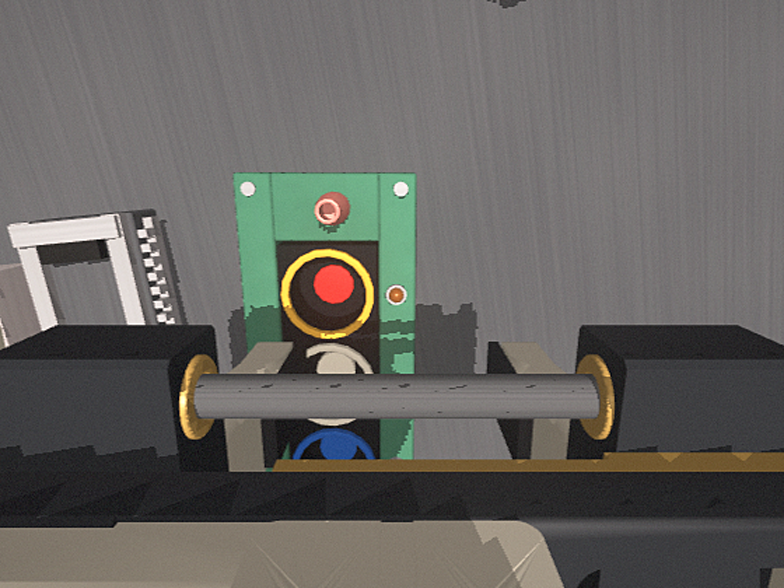

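View pics/sc7.png

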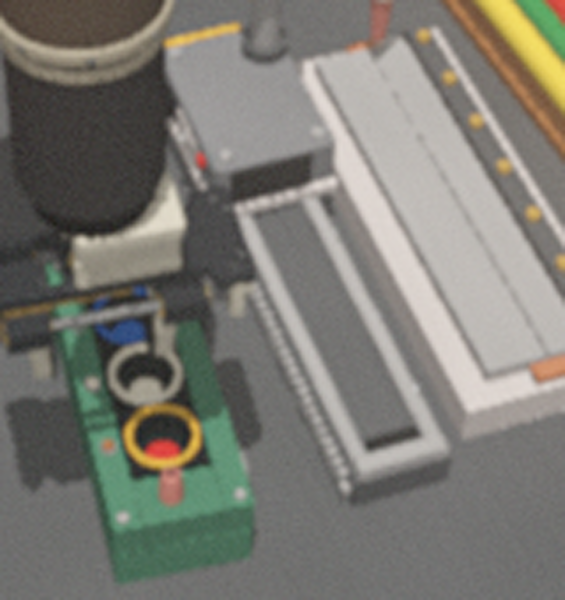

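```bash
python3 - <<'E'
from h import *
for n in('s0','s6') :
    c,im=load('side0' if n=='s0' else n);h=im.astype(int);m=(h[...,0]>150)&(h[...,1]<80)&(h[...,2]<80)
    m[:,:270]=0;m[:,300:]=0;m[:245]=0;m[:][265:]=0
    ys,xs=np.nonzero(m);print(n,len(xs),xs.mean(),ys.min(),ys.mean())
for z in(.063,.055):print(proj(load('s6')[0],(.4567,-.1477,z)))
for n in('w4','w6'):
    c,im=load(n);h=im.astype(int);m=(h[...,0]>170)&(h[...,1]<110)&(h[...,2]<110);m[:190]=0;m[230:]=0
    m=m.astype(np.uint8);k,l,st,ce=cv2.connectedComponentsWithStats(m);i=1+st[1:,4].argmax();print(n,st[i],ce[i])
    for z in(.063,.055):
        K,Rm,t=c;d=(Rm@[.4567,-.1477,z]+t)[2];print(z,onz(c,*ce[i],z),'diam mm',st[i][2]*d/K[0,0]*1000)
E
```

```text
s0 47 285.74468085106383 253 255.7659574468085
s6 30 285.5 255 256.53333333333336
[285.68546224 257.70331336]
[285.71038325 259.42909878]
w4 [209 202  35  28 818] [226.02689487 216.91442543]
0.063 [ 0.45659043 -0.14905342  0.063     ] diam mm 25.22578074230817
0.055 [ 0.45836152 -0.1471315   0.055     ] diam mm 26.027655287366432
w6 [224 190  29  27 607] [238.00329489 202.56177924]
0.063 [ 0.45536579 -0.14902692  0.063     ] diam mm 25.49988097304264
0.055 [ 0.45679758 -0.1474021   0.055     ] diam mm 26.164078652508334
```

```bash
python3 -c "
from h import *
print(close_job())"
```

```text
the job is handed in; nothing more can be done
None
```

I pushed the carriage home against the yellow stop, then pressed the red reset button fully in, and handed the job in at about 13 s of the 56 s allowed. No verdict is reported, so these are my own checks.

- **Carriage:** I pushed it with closed fingertips on its rubber pad. It moved with about 5 N until the force rose sharply to about 92 N against the buffer (wrist limit 120 N). I pushed harder than I meant to there. Later top and side views show the carriage standing against the stop.
- **Reset button:** I lowered one open fingertip into the yellow-ringed well until it bottomed at TCP z of 0.0547 m with 31 N up. Fully in is 0.055 m. After I lifted away, the side view shows the red top about 2 px lower with less of it visible, and the wrist view fits a top height of 0.055 m.
- **Everything else:** No fingertip entered the purge or jog wells, and I saw no sign of torch contact. The pink nozzle is still in place on the box. I did not re-check the other loose parts in a last picture, but the arm never worked near them.
- **At the end:** The arm stands clear at z of about 0.19 m, with the force reading near zero.

One measurement disagreed: the first wrist view put the push pad 5–10 mm from the other estimates. I settled its position by feeling for contact.

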